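# Put the spice jars and packets away in their colour-coded trays

### The job

Put away the loose spices and packets: stand the red-capped and the green-capped spice jar in the wooden spice tray, and the red and the green packet in the white packet tray, each upright on the floor of the compartment whose lining has its own colour (for a jar, the colour of its cap). Leave the salt shaker and the cream spotted carton that stand among them where they are.

Things in the scene. Friction and masses are not known exactly. Their poses are not given: they have to be found in the camera images.
- red_jar: Small round glass spice jar with a red screw cap, 42 mm diameter, 100 mm tall (cap: top 20 mm), about 0.11 kg, standing loose. Origin at the centre of its underside, z up along its axis; heading arbitrary.
- green_jar: Small round glass spice jar with a green screw cap, 42 mm diameter, 100 mm tall (cap: top 20 mm), about 0.11 kg, standing loose. Origin at the centre of its underside, z up along its axis; heading arbitrary.
- red_packet: Small red carton packet with a white stripe, standing loose, 30 mm thick (x), 51 mm broad (y), 72 mm tall (z), about 0.06 kg. Origin at the centre of its underside. Grasp it across its thickness (along x). It starts within 0.35 rad of straight.
- green_packet: Small green carton packet with a white stripe, standing loose, 30 mm thick (x), 50 mm broad (y), 73 mm tall (z), about 0.06 kg. Origin at the centre of its underside. Grasp it across its thickness (along x). It starts within 0.35 rad of straight.
- jar_bay_red: The red liner on the floor of a square compartment of the fixed light wooden spice tray (66 x 128 mm): 56 x 56 x 2 mm. Origin: centre of its underside, 4 mm above the worktop; the jar stands on its top. Compartment 58 x 58 mm inside, walls 4 mm, rim 28 mm above the worktop. The other one is 62 mm off along y, on either side. x runs across the tray, within 0.35 rad of world x.
- jar_bay_green: The green liner on the floor of a square compartment of the fixed light wooden spice tray (66 x 128 mm): 56 x 56 x 2 mm. Origin: centre of its underside, 4 mm above the worktop; the jar stands on its top. Compartment 58 x 58 mm inside, walls 4 mm, rim 28 mm above the worktop. The other one is 62 mm off along y, on either side. x runs across the tray, within 0.35 rad of world x.
- packet_bay_red: The red liner on the floor of an oblong compartment of the fixed white packet tray (54 x 144 mm): 44 (x) x 64 (y) x 2 mm. Origin: centre of its underside, 4 mm above the worktop; the packet stands on its top, broad side along y. Compartment 46 x 66 mm inside, walls 4 mm, rim 28 mm above the worktop. The other one is 70 mm off along y, on either side. x lies within 0.35 rad of world x.
- packet_bay_green: The green liner on the floor of an oblong compartment of the fixed white packet tray (54 x 144 mm): 44 (x) x 64 (y) x 2 mm. Origin: centre of its underside, 4 mm above the worktop; the packet stands on its top, broad side along y. Compartment 46 x 66 mm inside, walls 4 mm, rim 28 mm above the worktop. The other one is 70 mm off along y, on either side. x lies within 0.35 rad of world x.
- shaker: Bystander: glass salt shaker with a grey cap and white contents, 44 mm diameter, 90 mm tall, loose, standing among the jars and packets. Origin at the centre of its underside. To be left where it stands.
- cream_carton: Bystander: cream carton with coloured spots, 45 x 52 x 75 mm, loose, standing among the jars and packets. Origin at the centre of its underside. To be left where it stands.
There are look-alikes about, which are no part of the job. Leave any blue look-alike of the green_jar alone.

How it is judged:
At the end, for the whole second after the job is handed in: Each jar and each packet stands upright (within 0.12 rad) and at rest on the liner of its own compartment, within 12 mm of the liner's centre along both its axes and its underside less than 4 mm above the liner's top face (x of red_jar in the frame of jar_bay_red between -0.012 and 0.012 m and y of red_jar in the frame of jar_bay_red between -0.012 and 0.012 m and z of red_jar in the frame of jar_bay_red between -0.002 and 0.006 m and angle between each of red_jar, green_jar, red_packet, green_packet's own z axis and vertical below 0.12 rad and linear speed of each of red_jar, green_jar, red_packet, green_packet below 0.02 m/s and angular speed of each of red_jar, green_jar, red_packet, green_packet below 0.2 rad/s and x of green_jar in the frame of jar_bay_green between -0.012 and 0.012 m and y of green_jar in the frame of jar_bay_green between -0.012 and 0.012 m and z of green_jar in the frame of jar_bay_green between -0.002 and 0.006 m and x of red_packet in the frame of packet_bay_red between -0.012 and 0.012 m and y of red_packet in the frame of packet_bay_red between -0.012 and 0.012 m and z of red_packet in the frame of packet_bay_red between -0.002 and 0.006 m and x of green_packet in the frame of packet_bay_green between -0.012 and 0.012 m and y of green_packet in the frame of packet_bay_green between -0.012 and 0.012 m and z of green_packet in the frame of packet_bay_green between -0.002 and 0.006 m); the robot touches nothing.
It fails at once if the salt shaker is pushed more than 3 cm from its place or tipped over (distance of shaker from where it was at the start of the episode above 0.03 m or angle between shaker's own z axis and vertical above 0.6 rad).
It fails at once if the cream spotted carton is pushed more than 3 cm from its place or tipped over (distance of cream_carton from where it was at the start of the episode above 0.03 m or angle between cream_carton's own z axis and vertical above 0.6 rad).
It also fails if it takes over 109 s, if anything falls off the work surface, if the arm or the gripper's body presses on something with over 40 N, if the wrist force passes 120 N, or if a joint passes its speed limit or range.

### The arm

A 6-joint arm with a two-finger parallel gripper is mounted at the origin on a cart in front of the work surface, level with it; the furniture and walls round the work are solid. World frame = base frame: x ahead of the robot, y to its left, z up, the work surface at z = 0. Lengths are in m, angles in rad, forces in N, time in s.
With the tool pointing down it reaches from about 0.25 to 0.775 m from the base axis. Payload 4 kg.
Tool frame: the origin (TCP) lies midway between the tips of the shut fingers; the grasp point (between the pads) lies 19 mm behind it (robot.hold_point_z is the distance from the TCP to the grasp point, in m); z points along the fingers, y is the line along which they close (so a half turn about z gives the same grasp; the last joint's range is limited). The gripper opens to 94 mm and grips with 3 to 60 N. Pads are 16 mm wide; open, the fingers measure 119 mm over their backs; the gripper's body (75 mm by 177 mm) begins 78 mm behind the grasp point.
Start: joints at [1.066, 0.087, 1.371, -0, 1.684, -0.103], TCP at [0.215, 0.506, 0.183] pointing down, gripper open.
Joint ranges: [-3.1, 3.1], [-0.76, 2.03], [0.27, 2.55], [-1.08, 4.22], [0.17, 2.65], [-2.57, 2.57]. Speed limits (rad/s): [2.79, 2.79, 3.14, 3.14, 3.14, 3.14].

### API

Orientations are given as [roll, pitch, yaw] about the fixed x, y, z axes, in that order (R = Rz(yaw) Ry(pitch) Rx(roll)).
In Python, from bench import readout, imaging, robot gives the robot as it stands.
- The arm moves only by the tool carry_out, never from a script. Its argument "motion" is text: rows parted by semicolons, each of 7 numbers parted by spaces: the shift along the tool's x, y, z each as a share of 200 mm, from -1 to 1, then the turn, a rotation vector about the tool's x, y, z each as a share of 120 degrees, from -1 to 1, then the opening, from 0 (shut) to 1 (fully open). A call has 1 to 12 rows; each row shifts and turns the commanded pose from where the row before left it, along the tool's axes as they then stand; what a row does not reach is not made up. A row lasts 1/8 s, in which the tool goes at most 62.5 mm and 10.7 degrees, less where a joint would pass 70% of its speed; a pose out of reach is approached as far as the arm can. A call with a number of a shift or a turn outside -1 to 1 is refused whole. A call with a gripper value outside its range is refused whole. The fingers move at their own pace and stop on an object; the grip force is fixed at half the most. Time passes only in rows, so rows that do not move let the fingers close. It gives the time, the measured TCP pose, the force, the opening and the grip force at its end, in the units of the state.
- readout.get_obs(): the state, without advancing time (a new reading comes with each control period).
- imaging.snapshot(name): name is "scene" or "top"; returns a dict with "pixels" (480x640x3 uint8, red, green, blue), "fx", "fy", "cx", "cy" (pixels), "R" (3x3) and "t" (3): a world point X has camera coordinates R X + t. Camera axes: x right, y down, z forward; pixel columns grow to the right and rows downward; lengths in m; the calibration is good to about 2 mm. A picture is of the moment at which its call begins. There is no depth.
- robot.close_job(): hands the job in; it is judged then, once.
The state is a dict: "time": time; "joint_positions": joint angles; "qvel": joint speeds; "joint_torque": joint torques, N m; "tool_pos": TCP position; "ee_rot": TCP orientation; "wrist_force": force on the tool from outside, world axes, zero at the start; "wrist_torque": the same for the moment, N m; "width": finger opening in m; "finger_force": force on a finger pad.
Only numpy, scipy, OpenCV 4.12 (cv2) and the standard library are available. Lean on these libraries where they do the work, as an engineer would, in place of code of your own. Each camera call takes 0.05 s, during which the arm holds its last target. There are 200 camera calls.

## Working session

There is one attempt and no reset: what is moved stays moved. The work goes in short steps, Python scripts to look and compute and a tool call to move; the robot and the scene stay as the last step left them, time stands still between calls to the robot, and variables do not carry over. Pictures are saved under pics/ and viewed, at most 14 in all, crops included, and the job is handed in when it is done.

Besides the shell and the picture viewer there is one more tool, called after "Request:" as name(argument=value, ...) on one line, values as JSON. carry_out: Moves the arm, as the interface text tells. Its arguments: {"type":"object","properties":{"motion":{"type":"string"}},"required":["motion"]}

```bash
mkdir -p pics; ls; cat > h.py <<'E'
import numpy as np, cv2
from bench import readout, imaging, robot
def snap(n,f):
    s=imaging.snapshot(n); cv2.imwrite('pics/'+f,cv2.cvtColor(s['pixels'],cv2.COLOR_RGB2BGR)); 
    np.savez('pics/'+f+'.npz',**s); return s
def back(s,u,v,z):
    R=np.array(s['R']);t=np.array(s['t']);d=R.T@np.array([(u-s['cx'])/s['fx'],(v-s['cy'])/s['fy'],1]);c=-R.T@t
    return c+d*(z-c[2])/d[2]
def proj(s,X):
    c=np.array(s['R'])@X+np.array(s['t']); return s['fx']*c[0]/c[2]+s['cx'],s['fy']*c[1]/c[2]+s['cy']
E
python3 - <<'E'
from h import *
for n in('top','scene'):
    s=snap(n,n+'0.png'); print(n,s['fx'],s['cx'],s['cy'],np.round(-np.array(s['R']).T@s['t'],3),np.round(s['R'],3).tolist())
print(readout.get_obs())
E
```

```text
pics
top 454.8143341962276 317.7643229165224 239.780324116099 [0.447 0.005 0.896] [[0.012, -1.0, 0.003], [-0.996, -0.012, -0.084], [0.084, -0.002, -0.996]]
scene 558.9660077842668 322.1198046125259 238.75312535427946 [-0.318 -0.662  0.614] [[0.62, -0.785, -0.001], [-0.377, -0.296, -0.878], [0.689, 0.544, -0.479]]
{'time': 0.1, 'joint_positions': array([ 1.06586681e+00,  8.78421744e-02,  1.37206468e+00, -4.36761637e-05,
        1.68358268e+00, -1.03087229e-01]), 'qvel': array([-0.00090869,  0.00136086, -0.00190688, -0.00028747, -0.00019109,
       -0.00150693]), 'joint_torque': array([ 1.74756176e-03, -3.41253233e+01, -3.03300619e+01,  7.20267138e-02,
        3.04886070e-02, -9.27455471e-05]), 'tool_pos': array([0.21487207, 0.5057237 , 0.18226203]), 'ee_rot': array([-3.13970138e+00, -1.52019753e-04,  2.73974535e+00]), 'wrist_force': array([-0.81376957, -0.45628898, -0.00931797]), 'wrist_torque': array([-0.01520475,  0.02319196, -0.05308912]), 'finger_force': 0.0, 'width': 0.09397535046357683}
```

View pics/top0.png

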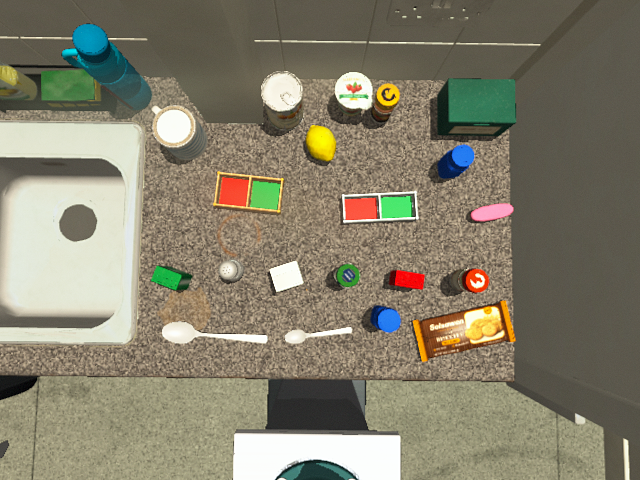

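View pics/scene0.png

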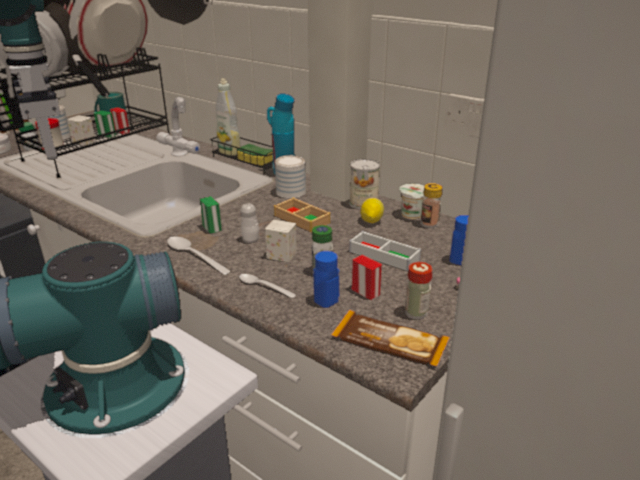

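The top view shows these objects:
- **Trays:** wooden tray at (249,193), red liner left and green right; white tray at (379,208), red left and green right.
- **Packets and jars:** green packet (171,278), green jar (347,275), red packet (407,280), red jar (475,281).
- **Bystanders:** shaker (230,271), cream carton (286,277).
- **Look-alikes:** blue jars (386,320) and (456,161).

For "green jar", the candidates are (347,275), with a green cap, and the two blue ones. Only the first fits. I'll confirm it in an enlarged crop and measure.

```bash
cat > seg.py <<'E'
from h import *
def blobs(s,boxes):
    hsv=cv2.cvtColor(s['pixels'],cv2.COLOR_RGB2HSV); out={}
    for k,(col,u0,v0,u1,v1) in boxes.items():
        h,S,V=[hsv[v0:v1,u0:u1,i].astype(int) for i in range(3)]
        m=((h<8)|(h>172)) if col=='r' else (h>45)&(h<85)
        m=(m&(S>120)&(V>50)).astype(np.uint8)
        n,l,st,c=cv2.connectedComponentsWithStats(m); i=1+np.argmax(st[1:,4])
        p=cv2.findNonZero((l==i).astype(np.uint8))+np.array([[u0,v0]])
        out[k]=(p,cv2.minAreaRect(p),st[i],(u0,v0))
    return out
E
python3 - <<'E'
from seg import *
s=snap('top','top1.png')
im=cv2.imread('pics/top1.png')[150:340,130:520]
cv2.imwrite('pics/crop1.png',cv2.resize(im,None,fx=2,fy=2,interpolation=cv2.INTER_CUBIC))
B=dict(jbr=('r',205,165,255,220),jbg=('g',245,165,295,220),pbr=('r',335,185,385,230),pbg=('g',375,185,425,230),
 gp=('g',140,255,200,300),gj=('g',325,255,368,295),rp=('r',380,260,432,300),rj=('r',450,260,500,300))
for k,(p,r,st,o) in blobs(s,B).items():
    z=.006 if 'b' in k else (.1 if 'j' in k else .072)
    q=[back(s,u,v,z)[:2] for u,v in cv2.boxPoints(r)]
    c=np.mean(q,0); e1=q[1]-q[0];e2=q[2]-q[1]
    print(k,np.round(r[0],1),'c',np.round(c,4),'sides',round(np.linalg.norm(e1),4),round(np.degrees(np.arctan2(e1[1],e1[0])),1),round(np.linalg.norm(e2),4),st[4])
E
```

```text
jbr [233.4 191.2] c [0.6172 0.1711] sides 0.0542 -5.3 0.053 717
jbg [265.  194.8] c [0.6108 0.1085] sides 0.0526 -4.9 0.0542 716
pbr [360.7 208.4] c [ 0.586  -0.0813] sides 0.0625 -85.9 0.0422 667
pbg [396.4 206.7] c [ 0.5902 -0.1519] sides 0.0602 -86.5 0.0414 629
gp [170.7 278.4] c [0.4438 0.2674] sides 0.0344 -16.2 0.0673 551
gj [348. 275.] c [ 0.4536 -0.0505] sides 0.0383 0.5 0.0385 279
rp [406.5 279.2] c [ 0.4477 -0.1581] sides 0.0296 -9.0 0.0635 563
rj [475.5 280.5] c [ 0.4468 -0.2732] sides 0.04 -0.8 0.0473 375
```

View pics/crop1.png

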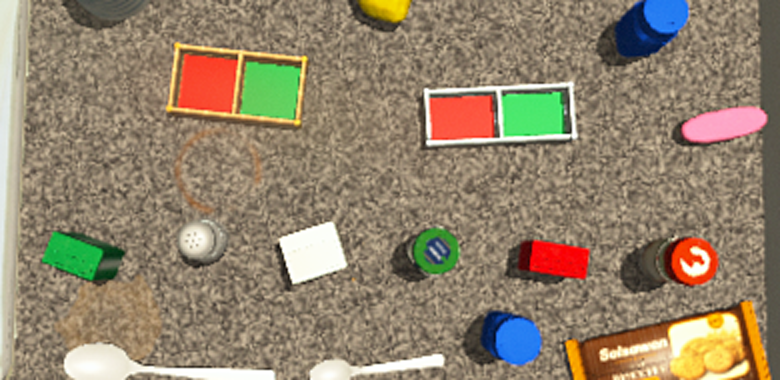

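Confirmed. The green-screw-capped jar is at top-image pixel (348,275), and the two plain blue ones are the look-alikes. Next I'll refine the positions with a silhouette fit.

```bash
cat > fit.py <<'E'
from h import *
from scipy.optimize import minimize
def model(kind,p):
    if kind=='jar':
        a=np.linspace(0,2*np.pi,40); return [[p[0]+.021*np.cos(t),p[1]+.021*np.sin(t),z] for t in a for z in(.082,.1)]
    L,z0,z1,w=kind; c,s=np.cos(p[2]),np.sin(p[2])
    return [[p[0]+c*x-s*y,p[1]+s*x+c*y,z] for x in(-w/2,w/2) for y in(-L/2,L/2) for z in(z0,z1)]
def hull(s,pts,K=8):
    q=np.array([proj(s,np.array(x)) for x in pts]); m=np.zeros((480*K//2,640*K//2),np.uint8)
    return q
def fit(s,kind,col,box,p0):
    u0,v0,u1,v1=box; hsv=cv2.cvtColor(s['pixels'],cv2.COLOR_RGB2HSV)[v0:v1,u0:u1].astype(int)
    h,S,V=hsv[...,0],hsv[...,1],hsv[...,2]; m=((h<8)|(h>172)) if col=='r' else (h>45)&(h<85)
    m=(m&(S>110)&(V>35)).astype(np.uint8); n,l,st,_=cv2.connectedComponentsWithStats(m)
    i=1+np.argmax(st[1:,4]); K=8
    hl=cv2.convexHull(cv2.findNonZero((l==i).astype(np.uint8)))
    M=np.zeros_like(m); cv2.fillPoly(M,[hl],1); M=cv2.resize(M,None,fx=K,fy=K,interpolation=cv2.INTER_NEAREST)
    def cost(p):
        q=hull(s,model(kind,p)); q=((q-[u0,v0]+.5)*K).astype(np.float32)
        A=np.zeros_like(M); cv2.fillPoly(A,[np.round(cv2.convexHull(q)).astype(int)],1)
        return 1-(A&M).sum()/max((A|M).sum(),1)
    n=len(p0); sx=np.vstack([p0]+[np.array(p0)+d for d in np.diag([.012,.012,.2][:n])])
    r=minimize(cost,p0,method='Nelder-Mead',options=dict(initial_simplex=sx,xatol=1e-5,fatol=1e-5))
    return r.x,r.fun
PK=dict(gp=((.050,0,.073,.03),'g'),rp=((.051,0,.072,.03),'r'),gj=('jar','g'),rj=('jar','r'))
E
python3 - <<'E'
from fit import *
s=np.load('pics/top1.png.npz')
for k,b,p in [('gp',(140,255,205,300),[.444,.27,-.25]),('gj',(325,255,368,295),[.45,-.05]),('rp',(380,260,432,300),[.447,-.16,-.1]),('rj',(450,260,500,300),[.447,-.275])]:
    x,f=fit(s,*PK[k],b,p); print(k,np.round(x,4),'1-IoU',round(f,3))
E
```

```text
gp [ 0.4446  0.277  -0.3302] 1-IoU 0.051
gj [ 0.4536 -0.0499] 1-IoU 0.076
rp [ 0.4474 -0.1638 -0.1386] 1-IoU 0.053
rj [ 0.4472 -0.2754] 1-IoU 0.042
```

```bash
cat > plan.py <<'E'
import sys
from h import *
from scipy.spatial.transform import Rotation as Ro
# args: groups x,y,zTCP,theta(of object x axis)
o=readout.get_obs(); p=np.array(o['tool_pos']); R=Ro.from_euler('xyz',o['ee_rot'])
print('t',round(o['time'],2),p.round(4),np.round(o['ee_rot'],3),'w',round(o['width'],4),'F',o['wrist_force'].round(1))
for a in sys.argv[1:]:
    x,y,z,th=map(float,a.split(',')); T=Ro.from_euler('xyz',[np.pi,0,np.pi/2+th])
    print(a,'turn',((R.inv()*T).as_rotvec()/np.radians(120)).round(4),'then shift',(T.inv().apply(np.array([x,y,z])-p)/.2).round(4))
    p=np.array([x,y,z]);R=T
E
python3 plan.py .4446,.277,.183,-.33 .4446,.277,.027,-.33
```

```text
t 0.15 [0.2149 0.5058 0.1824] [-3.14 -0.    2.74] w 0.0942 F [-0.2  0.4  0.6]
.4446,.277,.183,-.33 turn [-7.000e-04  5.000e-04  7.157e-01] then shift [-0.71    1.4573 -0.0031]
.4446,.277,.027,-.33 turn [0. 0. 0.] then shift [ 0.   -0.    0.78]
```

Request:
carry_out(motion="0 0 0 0 0 0.0795 1;0 0 0 0 0 0.0795 1;0 0 0 0 0 0.0795 1;0 0 0 0 0 0.0795 1;0 0 0 0 0 0.0795 1;0 0 0 0 0 0.0795 1;0 0 0 0 0 0.0795 1;0 0 0 0 0 0.0795 1;0 0 0 0 0 0.0795 1")

```text
time: 1.27
tool_pos: [0.215, 0.506, 0.1828]
ee_rot: [-3.141, 0.001, 1.236]
wrist_force: [-0.6, 0.6, -0.1]
width: 0.0938
finger_force: 0.0
```

Request:
carry_out(motion="-0.1 0.21 0 0 0 0 0.8;-0.1 0.21 0 0 0 0 0.8;-0.1 0.21 0 0 0 0 0.8;-0.1 0.21 0 0 0 0 0.8;-0.1 0.21 0 0 0 0 0.8;-0.1 0.21 0 0 0 0 0.8;-0.11 0.197 0 0 0 0 0.8;0 0 0 0 0 0 0.8;0 0 0 0 0 0 0.8")

```text
time: 2.4
tool_pos: [0.4444, 0.2778, 0.183]
ee_rot: [-3.141, -0.0, 1.241]
wrist_force: [0.1, 0.1, 0.5]
width: 0.0751
finger_force: 0.0
```

```bash
python3 plan.py .4446,.277,.08,-.33 .4446,.277,.027,-.33
```

```text
t 2.4 [0.4444 0.2778 0.183 ] [-3.141 -0.     1.241] w 0.0751 F [0.1 0.1 0.5]
.4446,.277,.08,-.33 turn [-0.0005 -0.      0.0002] then shift [-0.0036  0.0023  0.5149]
.4446,.277,.027,-.33 turn [0. 0. 0.] then shift [ 0.    -0.     0.265]
```

Request:
carry_out(motion="0 0 0.15 0 0 0 0.8;0 0 0.15 0 0 0 0.8;0 0 0.15 0 0 0 0.8;0 0 0.15 0 0 0 0.8;0 0 0.1 0 0 0 0.8;0 0 0.08 0 0 0 0.8;0 0 0 0 0 0 0;0 0 0 0 0 0 0;0 0 0 0 0 0 0;0 0 0 0 0 0 0;0 0 0 0 0 0 0;0 0 0 0 0 0 0")

```text
time: 3.9
tool_pos: [0.4452, 0.2776, 0.0277]
ee_rot: [3.141, -0.001, 1.241]
wrist_force: [-0.7, -0.7, 1.1]
width: 0.0299
finger_force: 29.9
```

```bash
python3 plan.py .4446,.277,.147,-.33 .589,-.1505,.147,.065 .589,-.1505,.034,.065
```

```text
t 3.9 [0.4452 0.2776 0.0277] [ 3.141e+00 -1.000e-03  1.241e+00] w 0.0299 F [-0.7 -0.7  1.1]
.4446,.277,.147,-.33 turn [ 0.0003 -0.0003  0.0002] then shift [-0.0038 -0.0016 -0.5963]
.589,-.1505,.147,.065 turn [ 0.      0.     -0.1886] then shift [-2.1799  0.5816  0.    ]
.589,-.1505,.034,.065 turn [0. 0. 0.] then shift [ 0.    -0.     0.565]
```

Request:
carry_out(motion="0 0 -0.1 0 0 0 0;0 0 -0.2 0 0 0 0;0 0 -0.2 0 0 0 0;0 0 -0.2 0 0 0 0;0 0 0 0 0 -0.063 0;0 0 0 0 0 -0.063 0;0 0 0 0 0 -0.063 0;0 0 0 0 0 0 0")

```text
time: 4.9
tool_pos: [0.4447, 0.2774, 0.1669]
ee_rot: [-3.141, 0.0, 1.635]
wrist_force: [-0.6, 1.0, -1.0]
width: 0.0298
finger_force: 29.9
```

Request:
carry_out(motion="-0.1 0.03 0 0 0 0 0;-0.2 0.05 0 0 0 0 0;-0.2 0.05 0 0 0 0 0;-0.2 0.055 0 0 0 0 0;-0.2 0.055 0 0 0 0 0;-0.2 0.055 0 0 0 0 0;-0.2 0.055 0 0 0 0 0;-0.2 0.055 0 0 0 0 0;-0.2 0.055 0 0 0 0 0;-0.2 0.055 0 0 0 0 0;-0.2 0.05 0 0 0 0 0;-0.08 0.02 0 0 0 0 0")

```text
time: 6.4
tool_pos: [0.5905, -0.1516, 0.1665]
ee_rot: [-3.14, -0.001, 1.633]
wrist_force: [-0.9, -0.1, -0.6]
width: 0.0294
finger_force: 29.9
```

```bash
python3 plan.py .589,-.1505,.147,.065 .589,-.1505,.034,.065
python3 - <<'E'
from h import *
s=snap('scene','s2.png')
cv2.imwrite('pics/s2c.png',cv2.resize(cv2.imread('pics/s2.png')[120:340,180:500],None,fx=2,fy=2))
E
```

```text
t 6.4 [ 0.5905 -0.1516  0.1665] [-3.140e+00 -1.000e-03  1.633e+00] w 0.0294 F [-0.9 -0.1 -0.6]
.589,-.1505,.147,.065 turn [-0.0006 -0.0003 -0.0013] then shift [ 0.0059 -0.0071  0.0974]
.589,-.1505,.034,.065 turn [0. 0. 0.] then shift [ 0.    -0.     0.565]
```

View pics/s2c.png

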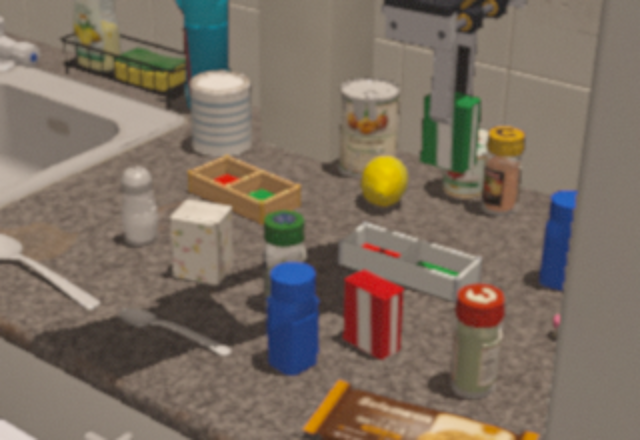

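The green packet hangs upright in the gripper at crop pixel (450,130), above the white tray's green bay, and the bystanders haven't moved.

Request:
carry_out(motion="0.006 -0.007 0.1 0 0 0 0;0 0 0.15 0 0 0 0;0 0 0.12 0 0 0 0;0 0 0.1 0 0 0 0;0 0 0.07 0 0 0 0;0 0 0.06 0 0 0 0;0 0 0.04 0 0 0 0;0 0 0.018 0 0 0 0;0 0 0 0 0 0 0")

```text
time: 7.58
tool_pos: [0.5891, -0.1487, 0.0358]
ee_rot: [3.141, -0.0, 1.637]
wrist_force: [-1.5, -0.7, -0.2]
width: 0.0296
finger_force: 29.9
```

Request:
carry_out(motion="0 0 0 0 0 0 0.5;0 0 0 0 0 0 0.55;0 0 0 0 0 0 0.55;0 0 -0.1 0 0 0 0.6;0 0 -0.2 0 0 0 0.7;0 0 -0.25 0 0 0 0.8;0 0 -0.25 0 0 0 0.8")

```text
time: 8.45
tool_pos: [0.5888, -0.1486, 0.1972]
ee_rot: [3.142, -0.0, 1.637]
wrist_force: [0.6, -0.4, -0.3]
width: 0.075
finger_force: 0.0
```

```bash
python3 plan.py .4536,-.05,.19,0 .4536,-.05,.05,0
```

```text
t 8.45 [ 0.5888 -0.1486  0.1972] [ 3.142 -0.     1.637] w 0.075 F [ 0.6 -0.4 -0.3]
.4536,-.05,.19,0 turn [ 0.     -0.      0.0316] then shift [ 0.4928 -0.6761  0.0359]
.4536,-.05,.05,0 turn [0. 0. 0.] then shift [ 0.  -0.   0.7]
```

Request:
carry_out(motion="0 0 0 0 0 0.0316 0.8;0.1 -0.14 0 0 0 0 0.8;0.1 -0.14 0 0 0 0 0.8;0.1 -0.14 0 0 0 0 0.8;0.1 -0.14 0 0 0 0 0.8;0.093 -0.116 0 0 0 0 0.8;0 0 0 0 0 0 0.8;0 0 0 0 0 0 0.8")

```text
time: 9.45
tool_pos: [0.4544, -0.0505, 0.1959]
ee_rot: [3.141, 0.001, 1.571]
wrist_force: [-0.8, -0.3, 0.1]
width: 0.0752
finger_force: 0.0
```

```bash
python3 plan.py .4536,-.05,.046,0
python3 - <<'E'
from h import *
s=snap('scene','s3.png')
cv2.imwrite('pics/s3c.png',cv2.resize(cv2.imread('pics/s3.png')[120:340,180:500],None,fx=2,fy=2))
E
```

```text
t 9.45 [ 0.4544 -0.0505  0.1959] [3.141e+00 1.000e-03 1.571e+00] w 0.0752 F [-0.8 -0.3  0.1]
.4536,-.05,.046,0 turn [ 0.0005  0.0002 -0.    ] then shift [ 0.0024 -0.0039  0.7497]
```

View pics/s3c.png

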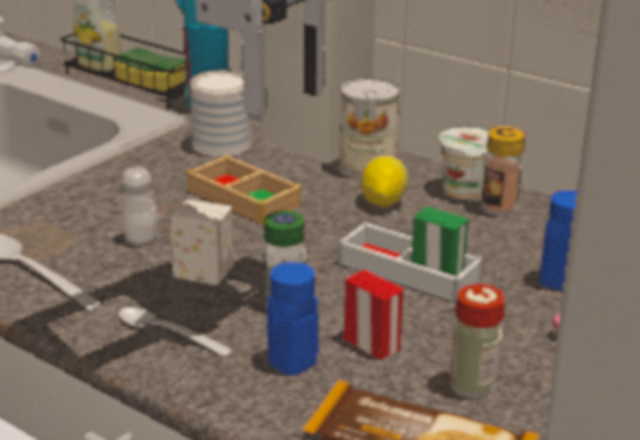

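The green packet now stands upright in the white tray's right bay, at crop pixel (440,240). The gripper is above the green jar.

Request:
carry_out(motion="0.002 -0.004 0.15 0 0 0 0.8;0 0 0.15 0 0 0 0.8;0 0 0.15 0 0 0 0.8;0 0 0.15 0 0 0 0.8;0 0 0.1 0 0 0 0.8;0 0 0.05 0 0 0 0.8;0 0 0 0 0 0 0;0 0 0 0 0 0 0;0 0 0 0 0 0 0;0 0 0 0 0 0 0;0 0 0 0 0 0 0;0 0 0 0 0 0 0")

```text
time: 11.0
tool_pos: [0.4535, -0.0498, 0.0464]
ee_rot: [3.14, 0.0, 1.571]
wrist_force: [-0.6, 0.1, 4.4]
width: 0.0445
finger_force: 29.7
```

Request:
carry_out(motion="0 0 -0.1 0 0 0 0;0 0 -0.2 0 0 0 0;0 0 -0.2 0 0 0 0;0 0 -0.2 0 0 0 0;0 0 -0.05 0 0 0 0;0 0 0 0 0 0.048 0;0 0 0 0 0 0 0")

```text
time: 11.88
tool_pos: [0.4522, -0.0495, 0.1937]
ee_rot: [-3.139, -0.001, 1.471]
wrist_force: [0.4, 1.3, -1.1]
width: 0.0447
finger_force: 29.3
```

```bash
python3 plan.py .610,.1085,.19,-.1 .610,.1085,.053,-.1
```

```text
t 11.88 [ 0.4522 -0.0495  0.1937] [-3.139e+00 -1.000e-03  1.471e+00] w 0.0447 F [ 0.4  1.3 -1.1]
.610,.1085,.19,-.1 turn [-0.0014 -0.0003  0.0003] then shift [0.8646 0.706  0.0187]
.610,.1085,.053,-.1 turn [0. 0. 0.] then shift [ 0.    -0.     0.685]
```

The opening reads 44.5 mm on a 42 mm jar, so I'll check the hold before placing it.

Request:
carry_out(motion="0.08 0.08 0 0 0 0 0;0.16 0.14 0 0 0 0 0;0.16 0.14 0 0 0 0 0;0.16 0.13 0 0 0 0 0;0.16 0.13 0 0 0 0 0;0.145 0.086 0 0 0 0 0;0 0 0 0 0 0 0;0 0 0 0 0 0 0")

```text
time: 12.88
tool_pos: [0.61, 0.1079, 0.1942]
ee_rot: [-3.139, 0.001, 1.471]
wrist_force: [0.2, 0.5, -1.0]
width: 0.045
finger_force: 29.3
```

```bash
python3 plan.py .610,.1085,.19,-.1 .610,.1085,.053,-.1
python3 - <<'E'
from h import *
s=snap('scene','s4.png'); p=readout.get_obs()['tool_pos']; u,v=map(int,proj(s,p)); print(u,v, proj(s,p-[0,0,.046]),proj(s,p+[0,0,.054]))
cv2.imwrite('pics/s4c.png',cv2.resize(cv2.imread('pics/s4.png')[max(v-75,0):v+105,u-120:u+120],None,fx=3,fy=3,interpolation=cv2.INTER_CUBIC))
E
```

```text
t 12.88 [0.61   0.1079 0.1942] [-3.139e+00  1.000e-03  1.471e+00] w 0.045 F [ 0.2  0.5 -1. ]
.610,.1085,.19,-.1 turn [-0.0013  0.0004  0.0002] then shift [ 0.0031 -0.0006  0.0211]
.610,.1085,.053,-.1 turn [0. 0. 0.] then shift [ 0.    -0.     0.685]
309 146 (np.float64(309.5272249068111), np.float64(165.25243664374148)) (np.float64(308.9711111565044), np.float64(122.60843131370355))
```

View pics/s4c.png

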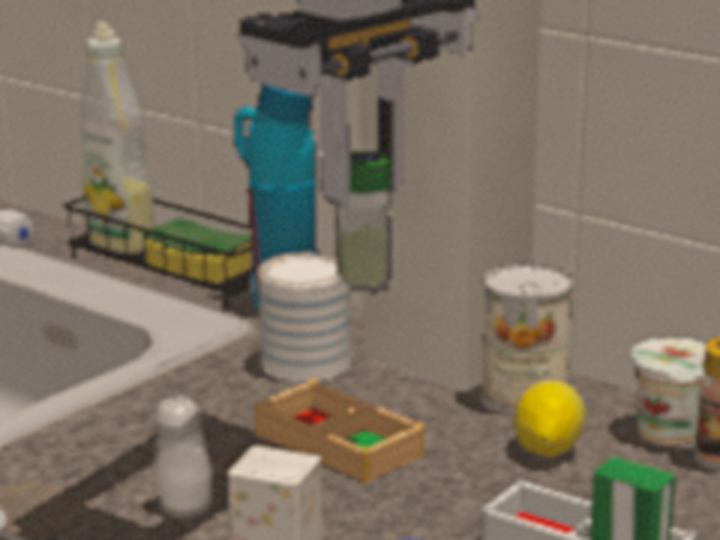

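The jar hangs upright at crop pixel (363,220), with its bottom at row 288 against a predicted 282. The hold is good, so I'll lower it.

Request:
carry_out(motion="0.003 0 0.1 0 0 0 0;0 0 0.15 0 0 0 0;0 0 0.12 0 0 0 0;0 0 0.1 0 0 0 0;0 0 0.09 0 0 0 0;0 0 0.06 0 0 0 0;0 0 0.04 0 0 0 0;0 0 0.03 0 0 0 0;0 0 0.013 0 0 0 0;0 0 0 0 0 0 0")

```text
time: 14.18
tool_pos: [0.6111, 0.109, 0.0553]
ee_rot: [3.141, -0.0, 1.47]
wrist_force: [0.6, -0.2, -1.1]
width: 0.0447
finger_force: 29.3
```

Request:
carry_out(motion="0 0 0 0 0 0 0.55;0 0 0 0 0 0 0.65;0 0 0 0 0 0 0.7;0 0 0 0 0 0 0.7;0 0 -0.1 0 0 0 0.7;0 0 -0.2 0 0 0 0.8;0 0 -0.25 0 0 0 0.8;0 0 -0.2 0 0 0 0.8")

```text
time: 15.18
tool_pos: [0.6112, 0.1089, 0.2075]
ee_rot: [3.14, -0.0, 1.47]
wrist_force: [0.3, -1.3, 0.6]
width: 0.0752
finger_force: 0.0
```

```bash
python3 plan.py .4474,-.1638,.19,-.139 .4474,-.1638,.027,-.139
```

```text
t 15.18 [0.6112 0.1089 0.2075] [ 3.14 -0.    1.47] w 0.0752 F [ 0.3 -1.3  0.6]
.4474,-.1638,.19,-.139 turn [ 0.0009 -0.0002  0.0184] then shift [-1.464  -0.6221  0.0874]
.4474,-.1638,.027,-.139 turn [0. 0. 0.] then shift [ 0.    -0.     0.815]
```

Request:
carry_out(motion="0 0 0 0 0 0.0184 0.7;-0.2 -0.09 0 0 0 0 0.6;-0.2 -0.09 0 0 0 0 0.6;-0.2 -0.09 0 0 0 0 0.6;-0.2 -0.09 0 0 0 0 0.6;-0.2 -0.09 0 0 0 0 0.6;-0.2 -0.09 0 0 0 0 0.6;-0.2 -0.062 0 0 0 0 0.6;-0.064 -0.02 0 0 0 0 0.6;0 0 0 0 0 0 0.6;0 0 0 0 0 0 0.6")

```text
time: 16.55
tool_pos: [0.4477, -0.1629, 0.205]
ee_rot: [3.141, -0.001, 1.433]
wrist_force: [0.4, 0.3, 1.0]
width: 0.0562
finger_force: 0.0
```

```bash
python3 plan.py .4474,-.1638,.027,-.139
python3 - <<'E'
from h import *
s=snap('scene','s5.png')
cv2.imwrite('pics/s5c.png',cv2.resize(cv2.imread('pics/s5.png')[120:340,180:500],None,fx=2,fy=2))
E
```

```text
t 16.55 [ 0.4477 -0.1629  0.205 ] [ 3.141e+00 -1.000e-03  1.433e+00] w 0.0562 F [0.4 0.3 1. ]
.4474,-.1638,.027,-.139 turn [ 0.0001 -0.0004  0.0006] then shift [-4.700e-03 -7.000e-04  8.902e-01]
```

View pics/s5c.png

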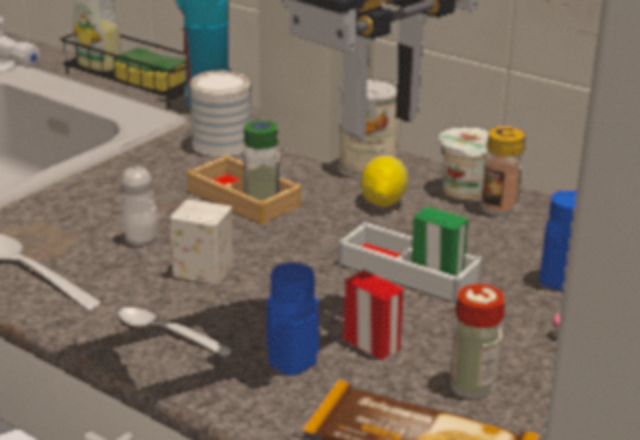

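The green jar stands upright in the wooden tray's right bay, at crop pixel (261,160). The gripper is over the red packet, so I'll go down and grip it.

Request:
carry_out(motion="-0.005 0 0.2 0 0 0 0.6;0 0 0.2 0 0 0 0.6;0 0 0.15 0 0 0 0.6;0 0 0.15 0 0 0 0.6;0 0 0.1 0 0 0 0.6;0 0 0.09 0 0 0 0.6;0 0 0 0 0 0 0.6;0 0 0 0 0 0 0;0 0 0 0 0 0 0;0 0 0 0 0 0 0;0 0 0 0 0 0 0;0 0 0 0 0 0 0")

```text
time: 18.1
tool_pos: [0.4475, -0.165, 0.0278]
ee_rot: [3.14, 0.0, 1.432]
wrist_force: [-0.3, 1.3, 2.2]
width: 0.0277
finger_force: 29.9
```

Request:
carry_out(motion="0 0 -0.1 0 0 0 0;0 0 -0.2 0 0 0 0;0 0 -0.2 0 0 0 0;0 0 -0.2 0 0 0 0;0 0 0 0 0 -0.049 0;0 0 0 0 0 -0.049 0;0 0 0 0 0 0 0")

```text
time: 18.98
tool_pos: [0.4467, -0.1648, 0.1666]
ee_rot: [-3.141, -0.0, 1.636]
wrist_force: [0.1, 0.3, -0.3]
width: 0.028
finger_force: 29.9
```

```bash
python3 plan.py .585,-.080,.16,.065 .585,-.08,.035,.065
```

```text
t 18.98 [ 0.4467 -0.1648  0.1666] [-3.141 -0.     1.636] w 0.028 F [ 0.1  0.3 -0.3]
.585,-.080,.16,.065 turn [-0.0004 -0.0002 -0.    ] then shift [0.3781 0.7175 0.0331]
.585,-.08,.035,.065 turn [0. 0. 0.] then shift [ 0.    -0.     0.625]
```

Request:
carry_out(motion="0.05 0.09 0 0 0 0 0;0.09 0.17 0 0 0 0 0;0.09 0.17 0 0 0 0 0;0.09 0.17 0 0 0 0 0;0.058 0.117 0 0 0 0 0;0 0 0 0 0 0 0;0 0 0 0 0 0 0")

```text
time: 19.85
tool_pos: [0.5849, -0.0796, 0.1665]
ee_rot: [-3.14, -0.0, 1.637]
wrist_force: [-0.9, 0.1, 0.7]
width: 0.0278
finger_force: 29.9
```

```bash
python3 plan.py .585,-.08,.0355,.065
```

```text
t 19.85 [ 0.5849 -0.0796  0.1665] [-3.14  -0.     1.637] w 0.0278 F [-0.9  0.1  0.7]
.585,-.08,.0355,.065 turn [-0.0006 -0.0001  0.0006] then shift [-2.200e-03  4.000e-04  6.552e-01]
```

Request:
carry_out(motion="-0.002 0 0.1 0 0 0 0;0 0 0.15 0 0 0 0;0 0 0.12 0 0 0 0;0 0 0.1 0 0 0 0;0 0 0.07 0 0 0 0;0 0 0.06 0 0 0 0;0 0 0.04 0 0 0 0;0 0 0.015 0 0 0 0;0 0 0 0 0 0 0")

```text
time: 20.98
tool_pos: [0.5853, -0.0803, 0.0363]
ee_rot: [3.141, 0.0, 1.637]
wrist_force: [1.2, 0.1, 0.4]
width: 0.0277
finger_force: 29.9
```

Request:
carry_out(motion="0 0 0 0 0 0 0.5;0 0 0 0 0 0 0.55;0 0 0 0 0 0 0.55;0 0 -0.1 0 0 0 0.6;0 0 -0.2 0 0 0 0.7;0 0 -0.25 0 0 0 0.8;0 0 -0.25 0 0 0 0.8")

```text
time: 21.85
tool_pos: [0.5849, -0.0802, 0.1976]
ee_rot: [-3.142, -0.0, 1.637]
wrist_force: [0.8, -0.4, 0.4]
width: 0.0747
finger_force: 0.0
```

```bash
python3 plan.py .4472,-.2754,.2,0 .4472,-.2754,.046,0
```

```text
t 21.85 [ 0.5849 -0.0802  0.1976] [-3.142 -0.     1.637] w 0.0747 F [ 0.8 -0.4  0.4]
.4472,-.2754,.2,0 turn [-0.     -0.      0.0317] then shift [-0.9758 -0.6884 -0.0121]
.4472,-.2754,.046,0 turn [0. 0. 0.] then shift [ 0.   -0.    0.77]
```

Request:
carry_out(motion="0 0 0 0 0 0.0317 0.8;-0.17 -0.12 0 0 0 0 0.8;-0.17 -0.12 0 0 0 0 0.8;-0.17 -0.12 0 0 0 0 0.8;-0.17 -0.12 0 0 0 0 0.8;-0.17 -0.12 0 0 0 0 0.8;-0.126 -0.088 0 0 0 0 0.8;0 0 0 0 0 0 0.8;0 0 0 0 0 0 0.8")

```text
time: 22.98
tool_pos: [0.4478, -0.275, 0.1962]
ee_rot: [3.141, -0.001, 1.571]
wrist_force: [-0.1, 0.1, 0.2]
width: 0.0754
finger_force: 0.0
```

```bash
python3 plan.py .4472,-.2754,.046,0
python3 - <<'E'
from h import *
s=snap('scene','s6.png')
cv2.imwrite('pics/s6c.png',cv2.resize(cv2.imread('pics/s6.png')[120:340,180:500],None,fx=2,fy=2))
E
```

```text
t 22.98 [ 0.4478 -0.275   0.1962] [ 3.141e+00 -1.000e-03  1.571e+00] w 0.0754 F [-0.1  0.1  0.2]
.4472,-.2754,.046,0 turn [ 0.0003 -0.0003  0.    ] then shift [-0.0019 -0.0031  0.7508]
```

View pics/s6c.png

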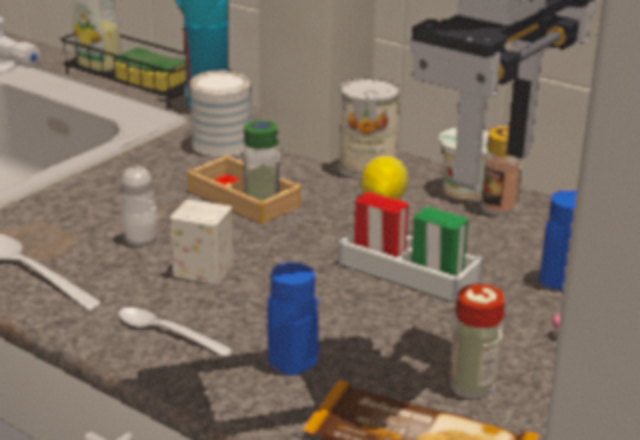

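Both packets stand upright in their bays, red at crop pixel (381,225) and green at (440,240). The gripper is over the red jar.

Request:
carry_out(motion="-0.002 -0.003 0.15 0 0 0 0.8;0 0 0.15 0 0 0 0.8;0 0 0.15 0 0 0 0.8;0 0 0.15 0 0 0 0.8;0 0 0.1 0 0 0 0.8;0 0 0.05 0 0 0 0.8;0 0 0 0 0 0 0;0 0 0 0 0 0 0;0 0 0 0 0 0 0;0 0 0 0 0 0 0;0 0 0 0 0 0 0;0 0 0 0 0 0 0")

```text
time: 24.52
tool_pos: [0.4473, -0.2763, 0.0469]
ee_rot: [3.14, 0.001, 1.571]
wrist_force: [0.2, -0.1, 3.9]
width: 0.0413
finger_force: 30.0
```

Request:
carry_out(motion="0 0 -0.1 0 0 0 0;0 0 -0.2 0 0 0 0;0 0 -0.2 0 0 0 0;0 0 -0.2 0 0 0 0;0 0 -0.1 0 0 0 0;0 0 -0.1 0 0 0 0;0 0 0 0 0 0.048 0;0 0 0 0 0 0 0")

```text
time: 25.52
tool_pos: [0.4466, -0.2757, 0.2253]
ee_rot: [-3.14, -0.001, 1.471]
wrist_force: [0.3, -0.0, -2.2]
width: 0.0412
finger_force: 30.0
```

```bash
python3 plan.py .616,.170,.225,-.1 .616,.170,.054,-.1
```

```text
t 25.52 [ 0.4466 -0.2757  0.2253] [-3.140e+00 -1.000e-03  1.471e+00] w 0.0412 F [ 0.3 -0.  -2.2]
.616,.170,.225,-.1 turn [-0.0006 -0.0004  0.0002] then shift [2.3019e+00 6.2020e-01 1.4000e-03]
.616,.170,.054,-.1 turn [0. 0. 0.] then shift [ 0.    -0.     0.855]
```

Request:
carry_out(motion="0.1 0.03 0 0 0 0 0;0.21 0.06 0 0 0 0 0;0.21 0.06 0 0 0 0 0;0.21 0.06 0 0 0 0 0;0.21 0.06 0 0 0 0 0;0.21 0.06 0 0 0 0 0;0.21 0.06 0 0 0 0 0;0.21 0.06 0 0 0 0 0;0.21 0.06 0 0 0 0 0;0.21 0.05 0 0 0 0 0;0.2 0.04 0 0 0 0 0;0.112 0.02 0 0 0 0 0")

```text
time: 27.02
tool_pos: [0.6162, 0.1714, 0.2244]
ee_rot: [-3.139, 0.001, 1.473]
wrist_force: [0.3, -0.5, -1.4]
width: 0.0414
finger_force: 30.0
```

Request:
carry_out(motion="0 0 0 0 0 0 0;0 0 0 0 0 0 0")

```text
time: 27.28
tool_pos: [0.6163, 0.1684, 0.2259]
ee_rot: [-3.141, 0.001, 1.469]
wrist_force: [-0.6, 0.2, -1.8]
width: 0.0415
finger_force: 30.0
```

```bash
python3 plan.py .616,.170,.054,-.1
python3 - <<'E'
from h import *
s=snap('scene','s7.png'); p=readout.get_obs()['tool_pos']; u,v=map(int,proj(s,p)); print(u,v, proj(s,p-[0,0,.047]),proj(s,p+[0,0,.053]))
cv2.imwrite('pics/s7c.png',cv2.resize(cv2.imread('pics/s7.png')[max(v-75,0):v+105,u-120:u+120],None,fx=3,fy=3,interpolation=cv2.INTER_CUBIC))
E
```

```text
t 27.27 [0.6163 0.1684 0.2259] [-3.141e+00  1.000e-03  1.469e+00] w 0.0415 F [-0.6  0.2 -1.8]
.616,.170,.054,-.1 turn [-0.0002  0.0005 -0.0007] then shift [ 0.0077 -0.0024  0.8595]
290 126 (np.float64(290.9846506138437), np.float64(146.3861384659682)) (np.float64(289.73157598254693), np.float64(103.79545081237063))
```

View pics/s7c.png

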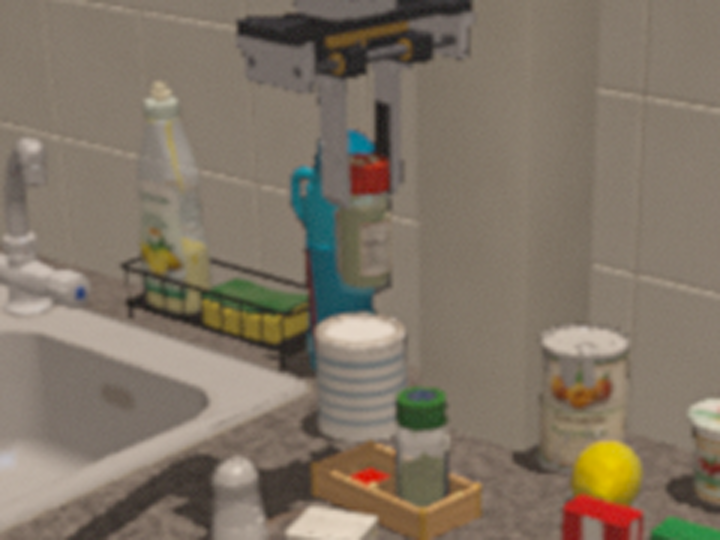

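The red jar is held upright at crop pixel (363,225), above the red bay. Lowering it now.

Request:
carry_out(motion="0.007 -0.002 0.15 0 0 0 0;0 0 0.2 0 0 0 0;0 0 0.15 0 0 0 0;0 0 0.11 0 0 0 0;0 0 0.09 0 0 0 0;0 0 0.06 0 0 0 0;0 0 0.05 0 0 0 0;0 0 0.03 0 0 0 0;0 0 0.015 0 0 0 0;0 0 0 0 0 0 0")

```text
time: 28.58
tool_pos: [0.6164, 0.1713, 0.0553]
ee_rot: [3.141, -0.0, 1.47]
wrist_force: [0.6, 0.4, -1.4]
width: 0.0416
finger_force: 30.0
```

Request:
carry_out(motion="0 0 0 0 0 0 0.55;0 0 0 0 0 0 0.65;0 0 0 0 0 0 0.7;0 0 0 0 0 0 0.7;0 0 -0.1 0 0 0 0.7;0 0 -0.2 0 0 0 0.8;0 0 -0.25 0 0 0 0.8;0 0 -0.25 0 0 0 0.8;0.2 -0.2 0 0 0 0 0.8;0.2 -0.2 0 0 0 0 0.8;0.2 -0.2 0 0 0 0 0.8;0.2 -0.2 0 0 0 0 0.8")

```text
time: 30.08
tool_pos: [0.4722, 0.3478, 0.2172]
ee_rot: [3.139, -0.002, 1.47]
wrist_force: [0.9, 1.1, 0.1]
width: 0.075
finger_force: 0.0
```

Request:
carry_out(motion="0.2 -0.2 0 0 0 0 0.8;0.2 -0.2 0 0 0 0 0.8;0.2 0 0 0 0 0 0.8;0.2 0 0 0 0 0 0.8;0 0 0 0 0 0 0.8;0 0 0 0 0 0 0.8")

```text
time: 30.82
tool_pos: [0.4098, 0.5132, 0.2161]
ee_rot: [3.141, -0.0, 1.47]
wrist_force: [-0.6, 0.4, 0.0]
width: 0.0752
finger_force: 0.0
```

```bash
python3 plan.py; sed -i "s/def model(kind,p):/ZB=0.\ndef model(kind,p):\n    return [[x,y,z+ZB] for x,y,z in model0(kind,p)]\ndef model0(kind,p):/" fit.py
python3 - <<'E'
import fit; from fit import *
fit.ZB=.006
s=snap('top','top8.png'); sc=snap('scene','s8.png')
a=cv2.imread('pics/top8.png')[150:300,140:520]; b=cv2.imread('pics/s8.png')[150:300,200:480]
cv2.imwrite('pics/f8.png',np.vstack([cv2.resize(a,(760,300)),cv2.resize(b,(560,300))[:,:].copy() if 0 else cv2.copyMakeBorder(cv2.resize(b,(560,300)),0,0,0,200,0)]))
for k,z0,c,yaw,p in [('gp',(375,165,430,230),(.589,-.1505),.065,[.589,-.15,.06]),('rp',(330,165,385,230),(.585,-.080),.065,[.585,-.08,.06])]:
    kind=list(PK[k][0]); kind[1]=.03
    print(k,*[np.round(v,4) for v in fit.fit(s,tuple(kind),PK[k][1],z0,p)],c)
for k,z0,c in [('gj',(245,155,300,215),(.610,.1085)),('rj',(195,150,255,215),(.616,.170))]:
    print(k,*[np.round(v,4) for v in fit.fit(s,*PK[k],z0,list(c))],c)
E
```

```text
t 30.82 [0.4098 0.5132 0.2161] [ 3.141 -0.     1.47 ] w 0.0752 F [-0.6  0.4  0. ]Traceback (most recent call last):
  File "<stdin>", line 8, in <module>
AttributeError: 'function' object has no attribute 'fit'
```

View pics/f8.png

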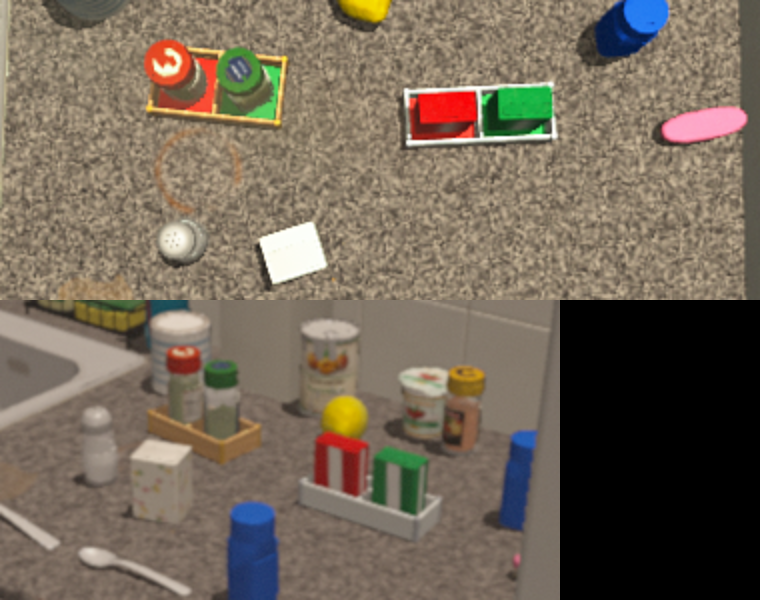

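```bash
python3 - <<'E'
from h import *
s=np.load('pics/top8.png.npz')
for k,u,v,z,c in [('rp',362.3,204,.078,(.585,-.08)),('gp',402.5,201,.079,(.589,-.1505)),('rj',225,181.2,.106,(.616,.17)),('gj',259.3,185,.106,(.610,.1085))]:
    print(k,((back(s,u,v,z)[:2]-c)*1000).round(1))
im=cv2.imread('pics/top8.png')
cv2.imwrite('pics/f9.png',np.hstack([cv2.resize(im[160:225,205:295],(396,286),interpolation=cv2.INTER_CUBIC),cv2.resize(im[180:230,335:425],(396,286),interpolation=cv2.INTER_CUBIC)]))
E
```

```text
rp [-2.2  2.8]
gp [0.1 0.3]
rj [-0.3 -2.3]
gj [-0.3 -1.3]
```

View pics/f9.png

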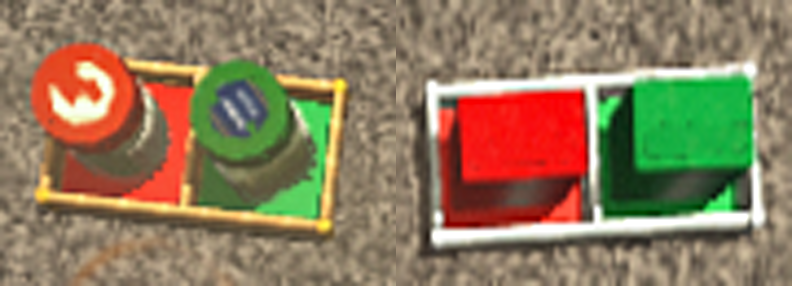

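All four items are upright in their own bays, a few millimetres off centre at most. The bystanders haven't moved and the gripper is clear, so I'm handing in.

```bash
python3 -c "
from bench import robot; print(robot.close_job())"
```

```text
the job is handed in; nothing more can be done
None
```

I handed the job in at about 31 s of the 109 s allowed: both jars and both packets stand upright in their own-coloured compartments, about 3 mm or less off centre by my camera measurements; the shaker and cream carton showed no movement in the images, and no verdict came back.

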